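# Aim the rotary inspection table at the datum post and lock it

## Task

Turn the small rotary inspection table by pushing on its spokes or pointer arm with a fingertip until the flat pointer arm points straight at the steel post with the ball on top, not at the oil bottle. Then push the lock lever at the foot of the table round until it is fully home against its stop, and leave the pointer on the post. Only push: do not pick anything up, leave the flange lying in the middle of the table, and leave the post and the bottle standing where they are.

Things in the scene. Friction and masses are not known exactly. Their poses are not given: they have to be found in the camera images.
- table_base: Fixed grey base of the rotary inspection table. Origin: on the mat, on the upright turning axis. Round foot 124 mm across, 12 mm high at its edge, rising to a column 56 mm across; a flat tongue 12 mm thick, 90 mm wide along its -x (towards the robot) ends 130 mm from the axis and carries the lock lever
- turntable (a joint): Angle (rad) of the turning part: a steel disc 68 mm across (48 to 70 mm above the mat) with one flat pointer arm and three round spokes 90 degrees apart. Positive counter-clockwise from above, 0 with the pointer along table_base +x, range -3 to 3. Friction (0.12 N m, about 2 N at the spokes) holds it where it is left, lock lever open or home
- pointer_tip (a point): Sharp tip of the flat aluminium pointer arm (16 mm wide, 8 mm thick), on its centre line, 110 mm from the turning axis, 60 mm above the mat. This frame's +x runs along the pointer away from the axis, +z up
- spoke_back (a point): Centre of the black 18 mm ball ending the spoke opposite the pointer arm, 85 mm from the axis, 60 mm above the mat. Each spoke is a bar 10 mm thick, free from 34 mm radius outwards; under it is only the base and, low down, the lock lever (top 40 mm above the mat)
- spoke_left (a point): Centre of the black ball of the spoke 90 degrees counter-clockwise from the pointer arm (from above), 85 mm from the axis, 60 mm above the mat
- spoke_right (a point): Centre of the black ball of the spoke 90 degrees clockwise from the pointer arm (from above), 85 mm from the axis, 60 mm above the mat
- lock_lever (a joint): Angle (rad) of the lock lever about its upright pivot: 0 to 0.25 at the start (open, sticking out towards the robot), grows counter-clockwise seen from above to 1.1 fully home, where the lever lies across the tongue along table_base -y against a small upright steel stop pin. Stiff (0.08 N m, under 2 N at the ball), stays where it is left
- lever_ball (a point): Centre of the black ball (20 mm) on the end of the lock lever, 60 mm from its pivot, 30 mm above the mat. The lever is a round steel bar 12 mm thick at the same height, so its underside is 24 mm above the mat and 12 mm above the tongue
- lever_pivot (a point): Point on the lock lever's pivot axis, 30 mm above the mat, at 115 mm along table_base -x and 30 mm along its +y; the hub is 20 mm across, its top 38 mm above the mat
- ball_post: Loose steel datum post with a bright ball on top, 32 mm across, 108 mm tall, standing on the mat to the left or right of the rotary table, 145 to 185 mm from its axis. Origin: centre of its underside
- oil_bottle: Loose cream plastic oil bottle with a pointed red cap, 38 mm across, 112 mm tall, standing on the other side of the rotary table. Not the target. Origin: centre of its underside
- flange: Loose turned steel flange, 42 mm across, 16 mm high, lying in the middle of the turning disc and turning with it, its underside 70 mm above the mat. Origin: centre of its underside
Things that resemble listed ones, but are neither listed nor needed, are in the scene too. Leave any green or pink look-alike of the oil_bottle alone.

How it is judged:
By the outcome, as a careful person would: the job done as asked, in the order asked, and still so for the second after the job is handed in, with the robot touching nothing.
It also fails if it takes over 58 s, if anything falls off the work surface, if the arm or the gripper's body presses on something with over 40 N, if the wrist force passes 120 N, or if a joint passes its speed limit or range.

## Robot

A 6-joint arm with a two-finger parallel gripper is mounted at the origin on the work surface; the furniture and walls round the work are solid. World frame = base frame: x ahead of the robot, y to its left, z up, the work surface at z = 0. Lengths are in m, angles in rad, forces in N, time in s.
With the tool pointing down it reaches from about 0.35 to 0.875 m from the base axis. Payload 15.5 kg.
Tool frame: the origin (TCP) lies midway between the tips of the shut fingers; the grasp point (between the pads) lies bot.tcp_to_grasp behind it (bot.tcp_to_grasp is the distance from the TCP to the grasp point, in m); z points along the fingers, y is the line along which they close (so a half turn about z gives the same grasp; the last joint's range is limited). The gripper opens to 85 mm and grips with 20 to 120 N. Pads are 22 mm wide; open, the fingers measure 114 mm over their backs; the gripper's body (76 mm by 85 mm) begins 54 mm behind the grasp point. The pads swing forward as they close: fully open they stand 13 mm farther back than shut.
Start: joints at [1.127, 0.494, 1.345, -0, 1.302, -0.096], TCP at [0.213, 0.588, 0.231] pointing down, gripper open.
Joint ranges: [-2.91, 2.91], [-0.82, 2.16], [0.22, 2.67], [-1.22, 4.37], [0.12, 2.79], [-3.08, 3.08]. Speed limits (rad/s): [1.89, 1.89, 2.57, 3.01, 3.01, 3.01].

## Interface

Orientations are given as a rotation vector (axis times angle).
In Python, from cell import monitor, viewer, bot gives the robot as it stands.
- The arm moves only by the tool drive_tool, never from a script. Its argument "rows" is one flat list of numbers, 7 for each row, row after row: the shift along the tool's x, y, z in units of 0.15 m (1.0 is 0.15 m), then the turn, a rotation vector about the tool's x, y, z in units of 2 pi rad (1.0 is 2 pi rad), then the opening, from 0 (shut) to 1 (fully open). In form: [tx, ty, tz, rx, ry, rz, claw, tx, ty, tz, rx, ry, rz, claw, ...]. A call has 1 to 20 rows; each row is the pose to reach, as a shift and turn from the pose commanded when the call began, along the tool's axes at that moment, turning the shorter way round; what a row does not reach only later rows make up. A row lasts 1/12 s, in which the tool goes at most 41.7 mm and 7.16 degrees, less where a joint would pass 70% of its speed; a pose out of reach is approached as far as the arm can. A call with a number of a shift or a turn outside -1 to 1 is refused whole. A call with a gripper value outside its range is refused whole. The fingers move at their own pace and stop on an object; "force" is the grip in N (left out, the last holds). Time passes only in rows, so rows that repeat a pose let the fingers close. It gives the time, the measured TCP pose, the force, the opening and the grip force at its end, in the units of the state.
- monitor.get_obs(): the state, without advancing time (a new reading comes with each control period).
- viewer.snapshot(name): name is "scene" or "top" or "wrist"; returns a dict with "color" (384x512x3 uint8, red, green, blue), "mtx" (3x3 intrinsics, pixels), "dist" ([k1, k2, p1, p2, k3] as OpenCV has them; the pictures are not rectified), "rvec" (rotation vector, rad) and "tvec" (3), from world to camera coordinates, as OpenCV has them; the wrist camera has in their place "mount" (4x4, takes a point from camera to tool coordinates, whose origin is the TCP and whose axes are the flange's). Camera axes: x right, y down, z forward; pixel columns grow to the right and rows downward; lengths in m; the calibration is good to about 2 mm. A picture is of the moment at which its call begins: read the wrist's pose just before it. There is no depth.
- bot.sign_off(): hands the job in; it is judged then, once.
The state is a dict: "t": time; "q": joint angles; "joint_vel": joint speeds; "joint_torque": joint torques, N m; "position": TCP position; "tool_rot": TCP orientation; "contact_force": force on the tool from outside, world axes, zero at the start; "ft_torque": the same for the moment, N m; "grip_width": finger opening in m; "grip_force": force on a finger pad.
Only numpy, scipy, OpenCV 4.12 (cv2) and the standard library are available. Lean on these libraries where they do the work, as an engineer would, in place of code of your own. Each camera call takes 0.05 s, during which the arm holds its last target. There are 200 camera calls.

## Working session

There is one attempt and no reset: what is moved stays moved. The work goes in short steps, Python scripts to look and compute and a tool call to move; the robot and the scene stay as the last step left them, time stands still between calls to the robot, and variables do not carry over. Pictures are saved under pics/ and viewed, at most 10 in all, crops included, and the job is handed in when it is done.

Besides the shell and the picture viewer there is one more tool, called after ">>>" in YAML: its name, and indented under it one key for each argument. drive_tool: Moves the arm, as the interface text tells. Its arguments: {"type":"object","properties":{"rows":{"type":"array"},"force":{"type":"number"}},"required":["rows"]}

```bash
mkdir -p pics
python3 - <<'E'
from cell import monitor, viewer, bot
import cv2,numpy as np
o=monitor.get_obs(); print(o['t'],o['position'],o['tool_rot'],o['grip_width'],bot.tcp_to_grasp)
for n in ["scene","top"]:
    s=viewer.snapshot(n); cv2.imwrite(f"pics/{n}0.png",s["color"][:,:,::-1])
    R=cv2.Rodrigues(np.array(s["rvec"],float))[0]; print(n,-R.T@np.array(s["tvec"]).ravel(),s["dist"],np.array(s['mtx'])[0,0])
E
```

```text
0.0 [0.2128637  0.58721438 0.23069135] [-5.43494481e-01 -3.09390250e+00  1.94842420e-03] 0.08552252768942126 0.0187
scene [ 0.30495637 -0.57694856  0.7074004 ] [0.03485271 0.         0.         0.         0.        ] 378.31451249976607
top [ 0.56229737 -0.1235713   0.91028793] [-0.13463528  0.          0.          0.          0.        ] 411.1792793526808
```

View pics/scene0.png

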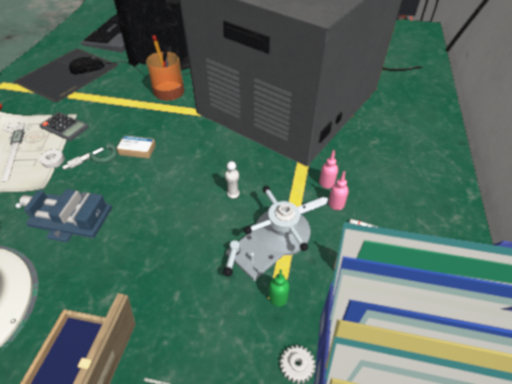

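View pics/top0.png

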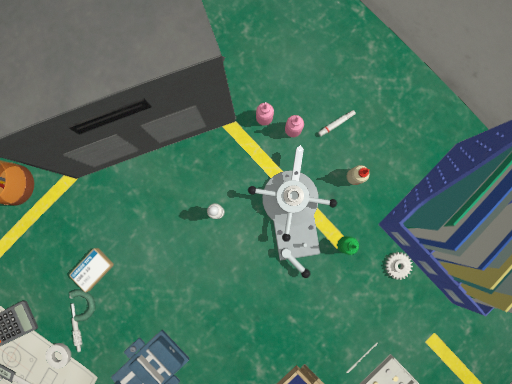

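Top view: axis around (294,195), pointer tip (300,148), post (215,211), cream bottle (358,175), lever pivot (287,253), lever ball (306,273). Next I'll measure with an enlarged crop.

```bash
cat > h.py <<'E'
import cv2,numpy as np
from cell import monitor,viewer,bot
def ray(s,uv):
    p=cv2.undistortPoints(np.array([[uv]],float),np.array(s["mtx"],float),np.array(s["dist"],float))[0,0]
    R=cv2.Rodrigues(np.array(s["rvec"],float))[0]; c=-R.T@np.array(s["tvec"],float).ravel()
    return c,R.T@np.r_[p,1]
def onz(s,uv,z):
    c,d=ray(s,uv); return c+d*(z-c[2])/d[2]
def proj(s,P):
    return cv2.projectPoints(np.array(P,float).reshape(-1,1,3),np.array(s["rvec"],float),np.array(s["tvec"],float),np.array(s["mtx"],float),np.array(s["dist"],float))[0].reshape(-1,2)
def blobs(s,mask,box,amin=8):
    x0,y0,x1,y1=box; m=np.zeros(mask.shape,np.uint8); m[y0:y1,x0:x1]=mask[y0:y1,x0:x1]
    n,_,st,c=cv2.connectedComponentsWithStats(m)
    return [(c[i].round(1),st[i]) for i in range(1,n) if st[i,4]>=amin]
E
python3 - <<'E'
from h import *
s=viewer.snapshot("top"); im=s["color"]
cv2.imwrite("pics/crop0.png",cv2.resize(im[130:290,190:390],None,fx=4,fy=3.75 if 0 else 3.7,interpolation=cv2.INTER_CUBIC)[:592,:,::-1])
mx=im.max(2).astype(int); mn=im.min(2).astype(int)
print("black",blobs(s,(mx<50).astype(np.uint8),(235,140,345,285)))
for c,st in blobs(s,(mx<50).astype(np.uint8),(235,140,345,285)): print(c,st[4],onz(s,c,.06)[:2],onz(s,c,.03)[:2])
print("white",[(c,st[2:],onz(s,c,.06)[:2]) for c,st in blobs(s,(mn>185).astype(np.uint8),(190,130,390,290))])
E
```

```text
black [(array([250.9, 189.9]), array([248, 186,   7,   8,  32], dtype=int32)), (array([332. , 202.7]), array([330, 199,   6,   8,  29], dtype=int32)), (array([285.1, 236.8]), array([283, 234,   7,   7,  27], dtype=int32)), (array([304.6, 273.7]), array([302, 270,   6,   8,  28], dtype=int32))]
[250.9 189.9] 32 [ 0.6378575  -0.11163608] [ 0.64052342 -0.11121498]
[332.  202.7] 29 [ 0.61534556 -0.28085055] [ 0.61721721 -0.28639971]
[285.1 236.8] 27 [ 0.54266974 -0.18455414] [ 0.54197724 -0.18670574]
[304.6 273.7] 28 [ 0.46791579 -0.22630251] [ 0.46458581 -0.22992709]
white [(array([322.9, 131.8]), array([ 7,  5, 23], dtype=int32), array([ 0.76498164, -0.26064845])), (array([297. , 191.1]), array([  53,   89, 1103], dtype=int32), array([ 0.63773937, -0.20744523])), (array([365.7, 177.4]), array([ 5,  5, 10], dtype=int32), array([ 0.67020659, -0.35198731])), (array([265. , 191.7]), array([19,  6, 65], dtype=int32), array([ 0.63483722, -0.14098642])), (array([216.3, 210.9]), array([ 14,  14, 132], dtype=int32), array([ 0.59242993, -0.04113585])), (array([311.1, 210.5]), array([10,  9, 35], dtype=int32), array([ 0.59813237, -0.23740369])), (array([305.1, 244.8]), array([ 3,  5, 12], dtype=int32), array([ 0.52715843, -0.22615028])), (array([291.3, 258.1]), array([ 22,  22, 141], dtype=int32), array([ 0.49929105, -0.19824242])), (array([388.7, 265.1]), array([ 2,  9, 13], dtype=int32), array([ 0.48801936, -0.40209419]))]
```

View pics/crop0.png

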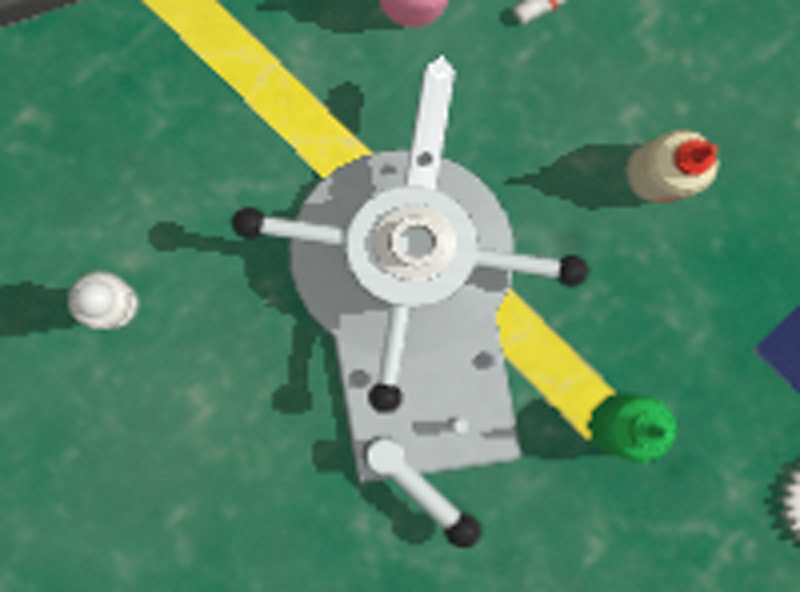

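Run:
```python
from h import *
t=viewer.snapshot("top"); s=viewer.snapshot("scene")
im=s["color"]; mn=im.min(2)
for c,st in blobs(s,(mn>170).astype(np.uint8),(215,150,250,205),5): print("scene post",c,st)
mn=t["color"].min(2)
for c,st in blobs(t,(mn>150).astype(np.uint8),(200,195,232,228),5): print("top post",c,st,onz(t,c,.05)[:2])
cv2.imwrite("pics/post.png",np.hstack([cv2.resize(im[150:210,205:265],(400,400),interpolation=cv2.INTER_CUBIC),cv2.resize(t["color"][190:230,195:235],(400,400),interpolation=cv2.INTER_CUBIC)])[:,:,::-1])
print("pivot",onz(t,(286.2,253),.038)); print("lever ball",onz(t,(304.6,273.7),.03),onz(t,(306,273),.03))
print("pin",onz(t,(305,244.9),.04)); print("bottle",onz(t,(357,176),.06),"green",onz(t,(348,246),.06),"boxcorner",onz(t,(236,123),0))
```

```text
scene post [232.7 178.8] [226 162  13  36 264]
top post [215.9 211.1] [209 204  15  15 178] [ 0.59234325 -0.03933989]
pivot [ 0.50813714 -0.18917932  0.038     ]
lever ball [ 0.46458581 -0.22992709  0.03      ] [ 0.46612587 -0.23288232  0.03      ]
pin [ 0.52611737 -0.22835552  0.04      ]
bottle [ 0.67266578 -0.33340019  0.06      ] green [ 0.52638221 -0.31540985  0.06      ] boxcorner [ 0.79442518 -0.07308098  0.        ]
```

View pics/post.png

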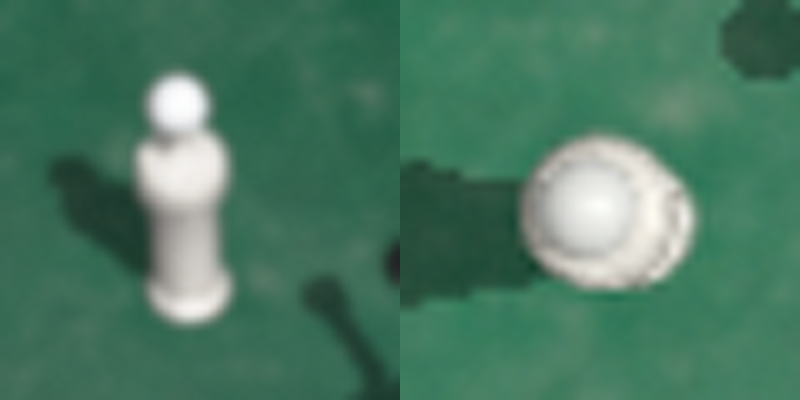

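Ball on post: scene pixel (231.4,165.0), top pixel (213.4,210.2). Triangulate.

Run:
```python
from h import *
t=viewer.snapshot("top"); s=viewer.snapshot("scene")
c1,d1=ray(t,(213.4,210.2)); c2,d2=ray(s,(231.4,165.0))
k=np.linalg.lstsq(np.c_[d1,-d2],c2-c1,rcond=None)[0]; a,b=c1+k[0]*d1,c2+k[1]*d2; print(a,b)
P=(a+b)/2; A=np.array([.6266,-.1962])
for Q in (P[:2],onz(t,(213.4,210.2),.098)[:2]): print(Q,np.degrees(np.arctan2(*(Q-A)[::-1])),np.linalg.norm(Q-A))
piv=onz(t,(285.9,252.6),.038)[:2]; v=piv-A; print("pivot",piv,np.linalg.norm(v),"base yaw",np.degrees(np.arctan2(v[1],v[0])-np.arctan2(.03,-.115)))
L=onz(t,(304.6,273.7),.03)[:2]-piv; print(np.linalg.norm(L),np.degrees(np.arctan2(L[1],L[0])))
```

```text
[ 0.59224975 -0.03920749  0.09977488] [ 0.59240636 -0.03929497  0.09977157]
[ 0.59232805 -0.03925123] 102.31797402583602 0.16064707324362115
[ 0.59231534 -0.03902275] 102.30503665781767 0.16087300897673554
pivot [ 0.50896337 -0.18852797] 0.11788654389484506 base yaw 10.889440030783428
0.060689827534883556 -136.9886945594692
```

>>> drive_tool:
  rows: [-0.97,-0.96,0,0,0,-0.0554,0,-0.97,-0.96,0,0,0,-0.0554,0,-0.97,-0.96,0,0,0,-0.0554,0,-0.97,-0.96,0,0,0,-0.0554,0,-0.97,-0.96,0,0,0,-0.0554,0,-0.97,-0.96,0,0,0,-0.0554,0,-0.97,-0.96,0,0,0,-0.0554,0]

```text
t: 0.93
position: [0.3016, 0.4011, 0.2316]
tool_rot: [0.004, 3.141, 0.0]
contact_force: [-0.2, 0.4, -0.6]
grip_width: 0.0007
grip_force: 0.0
```

>>> drive_tool:
  rows: [-0.5,-1,0,0,0,0,0,-0.5,-1,0,0,0,0,0,-0.5,-1,0,0,0,0,0,-0.5,-1,0,0,0,0,0,-0.5,-1,0,0,0,0,0]

```text
t: 1.35
position: [0.3783, 0.2487, 0.2314]
tool_rot: [0.005, 3.141, -0.002]
contact_force: [0.1, 1.5, 1.0]
grip_width: -0.0001
grip_force: 0.0
```

>>> drive_tool:
  rows: [-0.5,-1,0,0,0,0,0,-0.5,-1,0,0,0,0,0,-0.5,-1,0,0,0,0,0,-0.5,-1,0,0,0,0,0,-0.5,-1,0,0,0,0,0]

```text
t: 1.77
position: [0.4543, 0.0984, 0.2315]
tool_rot: [0.005, 3.139, -0.002]
contact_force: [0.4, 0.9, 0.2]
grip_width: 0.0001
grip_force: 0.0
```

>>> drive_tool:
  rows: [-0.5,-1,0,0,0,0,0,-0.5,-1,0,0,0,0,0,-0.5,-1,0,0,0,0,0,-0.5,-1,0,0,0,0,0,-0.5,-1,0,0,0,0,0,-0.5,-1,0,0,0,0,0]

```text
t: 2.27
position: [0.5272, -0.0483, 0.231]
tool_rot: [0.003, 3.141, 0.0]
contact_force: [0.2, 0.3, 0.0]
grip_width: -0.0
grip_force: 0.0
```

>>> drive_tool:
  rows: [-0.25,-0.69,0,0,0,0,0,-0.25,-0.69,0,0,0,0,0,-0.25,-0.69,0,0,0,0,0,-0.25,-0.69,0.6,0,0,0,0,-0.25,-0.69,0.6,0,0,0,0,-0.25,-0.69,0.6,0,0,0,0,-0.25,-0.69,0.6,0,0,0,0]

```text
t: 2.85
position: [0.562, -0.1487, 0.1394]
tool_rot: [0.003, -3.136, -0.003]
contact_force: [-0.5, 0.4, 1.2]
grip_width: 0.0001
grip_force: 0.0
```

>>> drive_tool:
  rows: [0,0,0.2,0,0,0,0,0,0,0.4,0,0,0,0,0,0,0.6,0,0,0,0,0,0,0.6,0,0,0,0,0,0,0.6,0,0,0,0]

```text
t: 3.27
position: [0.564, -0.1501, 0.0527]
tool_rot: [0.002, -3.141, -0.0]
contact_force: [-0.1, 0.3, 0.6]
grip_width: -0.0
grip_force: 0.0
```

Run:
```python
from h import *
o=monitor.get_obs(); p=o['position']; print(p,o['contact_force'])
A=np.array([.6266,-.1962])
for th in range(170,282,8):
    a=np.radians(th); e=np.array([np.cos(a),np.sin(a)]); t=np.array([-e[1],e[0]])
    d=.005+.011*abs(t[0])+.0145*abs(t[1]); q=A+.058*e-d*t; D=q-p[:2]
    print(th,q.round(3),"tx %.2f ty %.2f"%(-D[0]/.15,D[1]/.15))
```

```text
[ 0.56401563 -0.1500934   0.05268421] [-0.06492049  0.33972238  0.59164836]
170 [ 0.573 -0.165] tx -0.06 ty -0.10
178 [ 0.569 -0.174] tx -0.04 ty -0.16
186 [ 0.567 -0.182] tx -0.02 ty -0.21
194 [ 0.565 -0.189] tx -0.01 ty -0.26
202 [ 0.564 -0.197] tx -0.00 ty -0.31
210 [ 0.565 -0.205] tx -0.01 ty -0.37
218 [ 0.567 -0.214] tx -0.02 ty -0.42
226 [ 0.57  -0.222] tx -0.04 ty -0.48
234 [ 0.574 -0.23 ] tx -0.07 ty -0.53
242 [ 0.58  -0.237] tx -0.11 ty -0.58
250 [ 0.588 -0.244] tx -0.16 ty -0.62
258 [ 0.596 -0.249] tx -0.21 ty -0.66
266 [ 0.606 -0.253] tx -0.28 ty -0.69
274 [ 0.614 -0.255] tx -0.33 ty -0.70
```

>>> drive_tool:
  rows: [-0.06,-0.1,0,0,0,0,0,-0.04,-0.16,0,0,0,0,0,-0.02,-0.21,0,0,0,0,0,-0.01,-0.26,0,0,0,0,0,0,-0.31,0,0,0,0,0,-0.01,-0.37,0,0,0,0,0,-0.02,-0.42,0,0,0,0,0,-0.04,-0.48,0,0,0,0,0,-0.07,-0.53,0,0,0,0,0,-0.11,-0.58,0,0,0,0,0,-0.16,-0.62,0,0,0,0,0,-0.19,-0.64,0,0,0,0,0,-0.21,-0.66,0,0,0,0,0,-0.25,-0.68,0,0,0,0,0,-0.28,-0.69,0,0,0,0,0,-0.28,-0.69,0,0,0,0,0,-0.28,-0.69,0,0,0,0,0]

```text
t: 4.68
position: [0.6059, -0.2544, 0.0514]
tool_rot: [-0.001, 3.141, -0.001]
contact_force: [0.3, -0.5, 0.1]
grip_width: -0.0002
grip_force: 0.0
```

```bash
cat >> h.py <<'E'
def look(name):
    o=monitor.get_obs(); print(o['t'],o['position'].round(4) if hasattr(o['position'],'round') else o['position'],np.round(o['contact_force'],1))
    t=viewer.snapshot("top"); im=t["color"]; A=np.array([.6266,-.1962])
    for c,st in blobs(t,(im.max(2)<50).astype(np.uint8),(235,140,345,285)):
        P=onz(t,c,.06)[:2]-A; print(c,st[2:],np.degrees(np.arctan2(P[1],P[0])).round(1),np.linalg.norm(P).round(4))
    cv2.imwrite(name,cv2.resize(im[130:290,190:390],None,fx=4,fy=3.7,interpolation=cv2.INTER_CUBIC)[:,:,::-1])
    return t
E
python3 -c "
from h import *
look('pics/c1.png')"
```

```text
4.6833 [ 0.6059 -0.2544  0.0514] [ 0.3 -0.5  0.1]
[295.4 155.7] [ 8  7 39] -4.5 0.0858
```

View pics/c1.png

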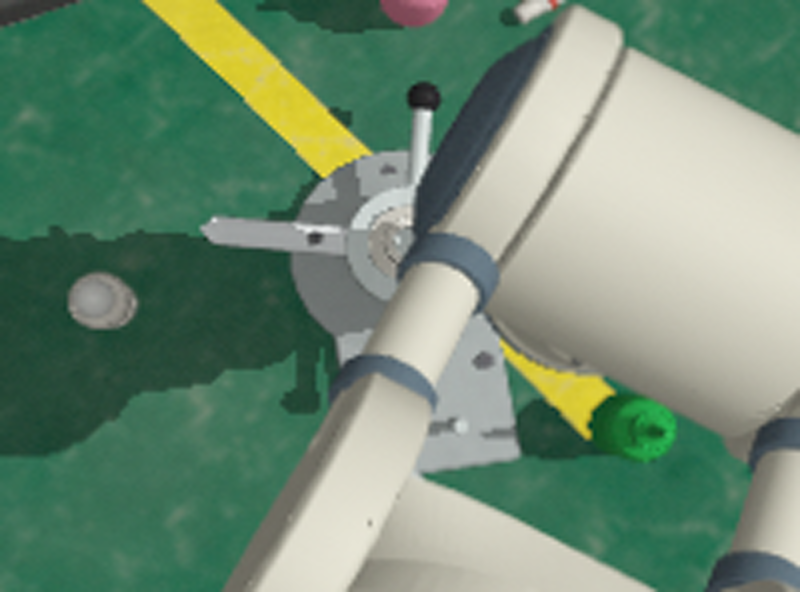

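Pointer is now at about 85.5°, right spoke ball at (295.4,155.7); post is at 102.3°. Pushing on slowly.

>>> drive_tool:
  rows: [-0.02,-0.01,0,0,0,0,0,-0.04,-0.01,0,0,0,0,0,-0.06,-0.02,0,0,0,0,0,-0.08,-0.02,0,0,0,0,0,-0.09,-0.02,0,0,0,0,0,-0.09,-0.02,0,0,0,0,0,-0.09,-0.02,0,0,0,0,0]

```text
t: 5.32
position: [0.6192, -0.2574, 0.0513]
tool_rot: [-0.001, 3.141, -0.0]
contact_force: [-0.8, 1.5, 0.3]
grip_width: 0.0
grip_force: 0.1
```

```bash
python3 -c "
from h import *
look('pics/c2.png')"
```

```text
5.3167 [ 0.6192 -0.2574  0.0513] [-0.8  1.5  0.3]
[286.2 156. ] [ 8  7 41] 8.4 0.0853
```

>>> drive_tool:
  rows: [-0.01,0,0,0,0,0,0,-0.02,0,0,0,0,0,0,-0.028,0,0,0,0,0,0,-0.028,0,0,0,0,0,0,-0.028,0,0,0,0,0,0]

```text
t: 5.78
position: [0.6232, -0.2573, 0.0513]
tool_rot: [-0.001, 3.141, -0.0]
contact_force: [-1.9, 1.2, -0.5]
grip_width: -0.0001
grip_force: 0.6
```

```bash
python3 -c "
from h import *
look('pics/c2.png')"
```

```text
5.7833 [ 0.6232 -0.2573  0.0513] [-1.9  1.2 -0.5]
[283.4 156.2] [ 8  8 39] 12.4 0.0858
[300.3 236.7] [ 7  7 32] -166.6 0.0853
```

>>> drive_tool:
  rows: [0.03,0,0,0,0,0,0,0.06,0,0,0,0,0,0,0.06,0,0,0,0,0,0,0.06,0,-0.2,0,0,0,0,0.06,0,-0.5,0,0,0,0,0.06,0,-0.6,0,0,0,0,0.06,0,-0.6,0,0,0,0,0.5,0.5,-0.6,0,0,0,0,1,0.9,-0.6,0,0,0,0,1,0.9,-0.6,0,0,0,0,1,0.9,-0.6,0,0,0,0,1,0.9,-0.6,0,0,0,0,1,0.9,-0.6,0,0,0,0,1,0.9,-0.6,0,0,0,0]

```text
t: 7.0
position: [0.472, -0.1214, 0.1414]
tool_rot: [0.002, -3.141, -0.0]
contact_force: [0.5, -1.0, -0.1]
grip_width: 0.0001
grip_force: 0.0
```

```bash
python3 -c "
from h import *
look('pics/c2.png')"
```

```text
7.0 [ 0.472  -0.1214  0.1414] [ 0.5 -1.  -0.1]
[283.4 156.2] [ 8  8 39] 12.4 0.0858
[331.8 188.2] [ 7  8 37] -77.2 0.0861
[299.8 236.5] [ 7  7 34] -167.3 0.0847
[305.  273.5] [ 7  9 37] -168.9 0.1613
```

View pics/c2.png

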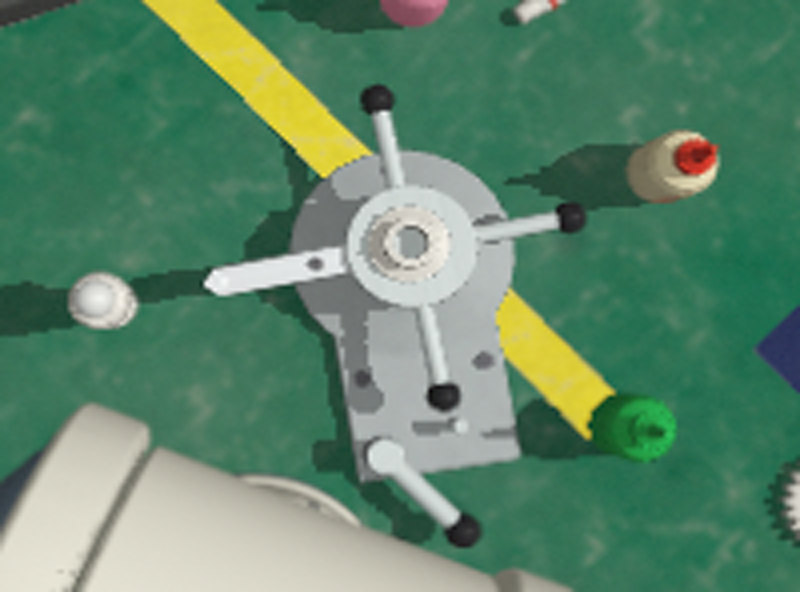

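Pointer at ~102.6° versus post 102.3°: tip pixel full-frame (241,205.6) lies on the axis–post line. Now plan the lever push.

Run:
```python
from h import *
from scipy.optimize import least_squares
t=viewer.snapshot("top")
B=[(250.9,189.9),(332,202.7),(285.1,236.8),(283.4,156.2),(331.8,188.2),(299.8,236.5),(286.2,156.0),(295.4,155.7)]
P=np.array([onz(t,b,.06)[:2] for b in B]); A=least_squares(lambda a:np.hypot(*(P-a).T)-.085,[.6266,-.1962]).x
deg=lambda v:np.degrees(np.arctan2(v[1],v[0]))
print(A,[round(deg(p-A),1) for p in P[3:6]],"tip",deg(onz(t,(241,205.6),.062)[:2]-A),"post",deg(np.array([.5923,-.0392])-A))
p=monitor.get_obs()['position']; print(p)
piv=np.array([.509,-.1885])
for th,g in [(-137,.012),(-137,0),(-127,0),(-117,0),(-107,0),(-97,0),(-87,0),(-79,0),(-76,0)]:
    a=np.radians(th); e=np.array([np.cos(a),np.sin(a)]); u=np.array([-e[1],e[0]])
    q=piv+.035*e-(g+.006+.011*abs(u[0])+.0145*abs(u[1]))*u; D=q-p[:2]
    print(th,q.round(4),"tx %.2f ty %.2f"%(-D[0]/.15,D[1]/.15))
```

```text
[ 0.62715201 -0.19658922] [np.float64(12.7), np.float64(-77.5), np.float64(-167.6)] tip 102.16041160341733 post 102.48600198196637
[ 0.47379719 -0.12277101  0.14141345]
-137 [ 0.4588 -0.186 ] tx 0.10 ty -0.42
-137 [ 0.467  -0.1947] tx 0.05 ty -0.48
-127 [ 0.4692 -0.2023] tx 0.03 ty -0.53
-117 [ 0.4732 -0.2095] tx 0.00 ty -0.58
-107 [ 0.4789 -0.2159] tx -0.03 ty -0.62
-97 [ 0.4862 -0.221 ] tx -0.08 ty -0.65
-87 [ 0.4931 -0.2244] tx -0.13 ty -0.68
-79 [ 0.4965 -0.2266] tx -0.15 ty -0.69
-76 [ 0.4979 -0.2273] tx -0.16 ty -0.70
```

Pointer 102.5°, post 102.5°. Going to the lever.

>>> drive_tool:
  rows: [0.1,-0.2,0,0,0,0,0,0.1,-0.42,0,0,0,0,0,0.1,-0.42,0,0,0,0,0,0.1,-0.42,0.25,0,0,0,0,0.1,-0.42,0.5,0,0,0,0,0.1,-0.42,0.76,0,0,0,0,0.1,-0.42,0.76,0,0,0,0,0.1,-0.42,0.76,0,0,0,0]

```text
t: 7.77
position: [0.4576, -0.1854, 0.0262]
tool_rot: [-0.001, -3.138, -0.003]
contact_force: [0.7, 0.2, 0.8]
grip_width: 0.0005
grip_force: 0.0
```

>>> drive_tool:
  rows: [-0.05,-0.06,0,0,0,0,0,-0.06,-0.09,0,0,0,0,0,-0.07,-0.11,0,0,0,0,0,-0.08,-0.13,0,0,0,0,0,-0.1,-0.16,0,0,0,0,0,-0.11,-0.18,0,0,0,0,0,-0.13,-0.2,0,0,0,0,0,-0.16,-0.22,0,0,0,0,0,-0.18,-0.23,0,0,0,0,0,-0.2,-0.25,0,0,0,0,0,-0.22,-0.26,0,0,0,0,0,-0.22,-0.26,0,0,0,0,0]

```text
t: 8.77
position: [0.4918, -0.2248, 0.0272]
tool_rot: [-0.0, 3.141, -0.001]
contact_force: [-0.7, 0.5, 0.3]
grip_width: -0.0001
grip_force: 0.1
```

Push on in small steps until the force shows the stop.

>>> drive_tool:
  rows: [-0.01,-0.01,0,0,0,0,0,-0.02,-0.01,0,0,0,0,0,-0.03,-0.01,0,0,0,0,0,-0.03,-0.01,0,0,0,0,0,-0.03,-0.01,0,0,0,0,0]

```text
t: 9.18
position: [0.4958, -0.226, 0.0273]
tool_rot: [-0.0, 3.141, -0.0]
contact_force: [-1.2, -0.6, -0.8]
grip_width: -0.0002
grip_force: 0.7
```

>>> drive_tool:
  rows: [-0.01,0,0,0,0,0,0,-0.01,0,0,0,0,0,0,-0.01,0,0,0,0,0,0]

```text
t: 9.43
position: [0.4972, -0.2259, 0.0273]
tool_rot: [-0.001, 3.141, -0.0]
contact_force: [-1.5, -2.3, 0.8]
grip_width: -0.0001
grip_force: 1.0
```

>>> drive_tool:
  rows: [-0.01,0,0,0,0,0,0,-0.01,0,0,0,0,0,0,-0.01,0,0,0,0,0,0]

```text
t: 9.68
position: [0.498, -0.2258, 0.0272]
tool_rot: [0.001, -3.14, -0.0]
contact_force: [-6.5, -3.4, 1.6]
grip_width: 0.0
grip_force: 3.4
```

>>> drive_tool:
  rows: [-0.01,0,0,0,0,0,0,-0.01,0,0,0,0,0,0,-0.01,0,0,0,0,0,0]

```text
t: 9.93
position: [0.4985, -0.2257, 0.0271]
tool_rot: [0.001, -3.139, -0.001]
contact_force: [-14.3, -6.7, 5.2]
grip_width: -0.0001
grip_force: 7.0
```

Force has risen to ~16 N: on the stop. Retreat and check.

>>> drive_tool:
  rows: [0.05,0,0,0,0,0,0,0.15,0,0,0,0,0,0,0.2,0,0,0,0,0,0,0.2,0,0,0,0,0,0,0.2,0,-0.3,0,0,0,0,0.2,0,-0.6,0,0,0,0,0.2,0,-0.9,0,0,0,0,0.2,0,-0.9,0,0,0,0,0.3,0.4,-0.9,0,0,0,0,0.3,0.8,-0.9,0,0,0,0,0.3,1,-0.9,0,0,0,0,0.3,1,-0.9,0,0,0,0,0.3,1,-0.9,0,0,0,0,0.3,1,-0.9,0,0,0,0]

```text
t: 11.1
position: [0.4556, -0.0747, 0.1626]
tool_rot: [-0.004, 3.141, -0.0]
contact_force: [-0.8, -0.8, 0.7]
grip_width: -0.0006
grip_force: 0.0
```

```bash
python3 -c "
from h import *
t=look('pics/c3.png')
"
```

```text
11.1 [ 0.4556 -0.0747  0.1626] [-0.8 -0.8  0.7]
[283.4 156.2] [ 8  8 39] 12.4 0.0858
[331.9 188.1] [ 7  8 37] -77.1 0.0863
[299.9 236.6] [ 7  7 34] -167.2 0.085
[313.  248.1] [ 6  7 31] -156.3 0.1156
```

View pics/c3.png

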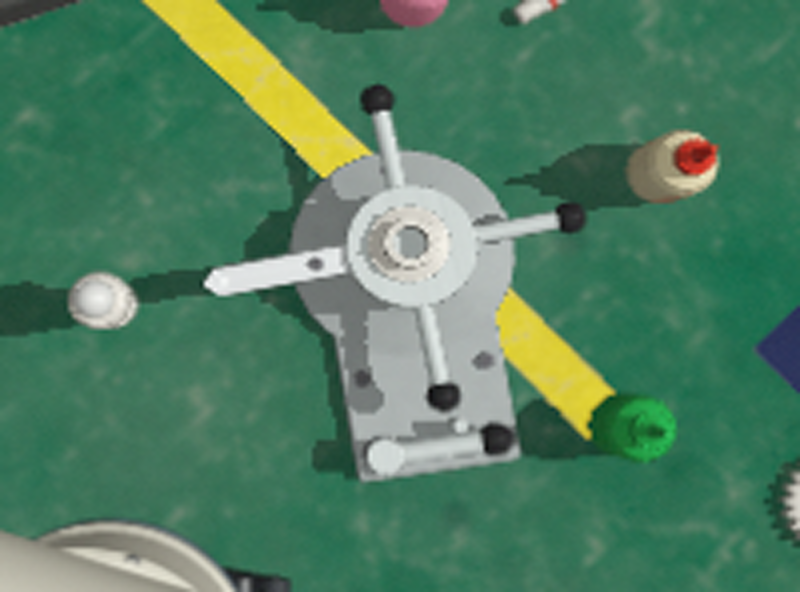

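The lever (ball at 313,248) lies against the stop pin. The pointer still aims at the post (tip at 241,206), and nothing else has moved.

```bash
python3 -c "
from cell import bot
print(bot.sign_off())"
```

```text
the job is handed in; nothing more can be done
None
```

The job is handed in: the pointer aims at the ball post (both measured at about 102.5°), the lock lever is home against its stop pin, and the flange, post and bottle look unmoved in the last top view, with about 11 s used.

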